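# Release the locked till tablet with the release key

## Robot

A 6-joint arm with a two-finger parallel gripper is mounted at the origin on a cart in front of the work surface, level with it; the furniture and walls round the work are solid. World frame = base frame: x ahead of the robot, y to its left, z up, the work surface at z = 0. Lengths are in m, angles in rad, forces in N, time in s.
With the tool pointing down it reaches from about 0.3 to 0.875 m from the base axis. Payload 6.4 kg.
Tool frame: the origin (TCP) lies at the very end of the fingers, on their centre line; the grasp point (between the pads) lies 19 mm behind it; z points along the fingers, y is the line along which they close (so a half turn about z gives the same grasp; the last joint's range is limited). The gripper opens to 88 mm and grips with 3 to 60 N. Pads are 18 mm wide; open, the fingers measure 123 mm over their backs; the gripper's body (75 mm by 187 mm) begins 45 mm behind the grasp point.
Start: joints at [1.025, 0.181, 1.607, -0, 1.354, -0.206], TCP at [0.192, 0.542, 0.239] pointing down, gripper open.
Joint ranges: [-2.99, 2.99], [-0.89, 2.07], [0.3, 2.58], [-1.14, 4.28], [0, 2.63], [-3.12, 3.12]. Speed limits (rad/s): [2.57, 2.57, 3.01, 3.14, 3.14, 3.14].

## Interface

Orientations are given as [roll, pitch, yaw] about the fixed x, y, z axes, in that order (R = Rz(yaw) Ry(pitch) Rx(roll)).
In Python, from cell import manip, cams, ticket gives the robot as it stands.
- The arm moves only by the tool apply_moves, never from a script. Its argument "deltas" is a list that holds one entry, the list of rows, each a list of 4 numbers: the shift along the tool's x, y, z in mm, then the turn about the tool's z in degrees. A call has 1 to 8 rows; each row is the pose to reach, as a shift and turn from the pose commanded when the call began, along the tool's axes at that moment; what a row does not reach only later rows make up. A row lasts 1/8 s, in which the tool goes at most 62.5 mm and 10.7 degrees, less where a joint would pass 70% of its speed; a pose out of reach is approached as far as the arm can. A call with a gripper value outside its range is refused whole. "claw" is the finger opening in mm, from 0 to 88.1, set as the call begins (left out, the last holds). The fingers move at their own pace and stop on an object; the grip force is fixed at half the most. Time passes only in rows, so rows that repeat a pose let the fingers close. It gives the time, the measured TCP pose, the force, the opening and the grip force at its end, in the units of the state.
- manip.get_obs(): the state, without advancing time (a new reading comes with each control period).
- cams.camera(name): name is "side" or "top"; returns a dict with "img" (420x560x3 uint8, red, green, blue), "range_z" (420x560 float32, m along the optical axis (not along the pixel's ray), 0 where there is no reading), "vfov" (degrees; the focal length in pixels is half the picture's height over the tangent of half this angle, whatever the lens; pixels are square), "cx", "cy" (the principal point, pixels), "eye" and "rotation" of the camera in the world. Camera axes: x right, y down, z forward; pixel columns grow to the right and rows downward; lengths in m; the calibration is good to about 2 mm. A picture is of the moment at which its call begins.
- ticket.close_job(): hands the job in; it is judged then, once.
The state is a dict: "clock": time; "q": joint angles; "qvel": joint speeds; "joint_efforts": joint torques, N m; "tool_pos": TCP position; "orientation": TCP orientation; "force": force on the tool from outside, world axes, zero at the start; "ft_torque": the same for the moment, N m; "finger_gap": opening from 0.0 (shut) to 1.0 (fully open); "finger_force": force on a finger pad.
Only numpy, scipy, OpenCV 4.12 (cv2) and the standard library are available. Lean on these libraries where they do the work, as an engineer would, in place of code of your own. Each camera call takes 0.05 s, during which the arm holds its last target. There are 200 camera calls.

## Task

The till's tablet is locked on its stand and has to come up for servicing. Take the release key, put its rod into the letterbox port at the back of the stand, feel along the hidden plate inside for the latch slot and push the rod through it until the latch lets go and the tablet pops up. Then lay the key flat on the table and, by its pull tab, slide the tablet all the way up its rails to the top stop; let go and leave the other things where they are.

Things in the scene. Friction and masses are not known exactly. Their poses are not given: they have to be found in the camera images.
- stand: Fixed till stand: aluminium base 165x150 mm, column, white head 150 mm wide. Origin under the base; x points from staff side (back, port) to customer side (screen), z up. The head leans: its back looks down at the robot. Directions in the stand frame: into the head d = (0.866, 0, 0.5), i.e. rising 30 deg; up the rails w = (-0.5, 0, 0.866); the port runs along y
- port (a point): Centre of the mouth of the letterbox port in the head's back, 60 mm ahead of (-x) and 150 mm above the stand's origin. Channel 64 mm wide along y, 18 mm high along w, running along d; black lips flare it to 32 mm and stand out 12 mm. Its end, 20 mm in, is a hidden rigid plate 4 mm thick with one full-height slot, 14 mm wide, centred anywhere up to 20 mm left or right of the port's middle
- latch (a joint): Sprung release bar across the whole width behind the plate, its face 32 mm in from the port's mouth. Value: how far it is pushed in along d, 0 to 0.010 m; 5 N to start, rising to about 12 N under the catch's load. From about 7 mm the catch is free and a spring lifts the tablet about 14 mm; the bar springs back by itself
- tablet (a joint): Slide of the dark tablet (196x138x14 mm, screen to the customer) up its rails along w: 0 locked, about 0.014 m popped up, 0.050 m at the top stop. Sliding it takes about 6 N; it stays where it is left
- tab (a point): Grip point of the aluminium pull tab on the tablet's top edge; it moves with the tablet. Tab 50 mm wide along y, 10 mm thick along d, standing 31 mm out of its foot along w; this point lies 13 mm below its top edge, at mid width and mid thickness. Locked, it is 69 mm along d and 104 mm along w from the port
- key: Loose release key: black flat-sided handle 84x18x20 mm (along x, y, z) and a straight steel rod, 8 mm thick with a round nose, that sticks out of it to +x, its axis 10 mm above the underside. 90 g or so. Origin under the middle of the handle; lying flat, its x axis points along the rod and z up. It starts to the left or right of the stand's front
- key_tip (a point): End of the key's rod nose, 150 mm along x from the middle of the handle, on the rod's axis
- roll: Bread roll, 66x103x33 mm, a bystander
- pen: White chalk pen, 136 mm long, a bystander
- pen2: Grey chalk pen, 136 mm long, a bystander
- tape: Roll of packing tape, 100 mm wide, 25 mm high, a bystander

How it is judged:
On the way, in this order (a step that is already met when the one before it is completed fails the run):
1. the rod of the key, through the hidden slot, has pushed the release bar in (value of joint latch above 0.006 m and contact force between key and stand above 0.5 N), for 0.05 s.
2. the key lies on the table again, let go (height (world z) of key below 0.024 m and height (world z) of key_tip below 0.022 m and contact force between the fingers and key below 0.1 N and contact force between key and stand below 0.1 N), for 0.2 s.
3. the tablet has been slid up to the top stop (value of joint tablet above 0.045 m), for 0.1 s.
At the end, for the whole second after the job is handed in: the tablet stands within 6 mm of the top stop of its 50 mm rails, the release bar has sprung back (within 2 mm of rest), and the key lies flat and still on the table, clear of the stand (value of joint tablet above 0.044 m and value of joint latch below 0.002 m and height (world z) of key below 0.024 m and height (world z) of key_tip below 0.022 m and linear speed of key below 0.02 m/s and contact force between key and stand below 0.1 N); the robot touches nothing.
It fails at once if the roll, a pen or the tape is moved more than 30 mm from its place (distance of any of roll, pen, pen2, tape from where it was at the start of the episode above 0.03 m).
It also fails if it takes over 64 s, if anything falls off the work surface, if the arm or the gripper's body presses on something with over 40 N, if the wrist force passes 120 N, or if a joint passes its speed limit or range.

## Working session

There is one attempt and no reset: what is moved stays moved. The work goes in short steps, Python scripts to look and compute and a tool call to move; the robot and the scene stay as the last step left them, time stands still between calls to the robot, and variables do not carry over. Pictures are saved under pics/ and viewed, at most 10 in all, crops included, and the job is handed in when it is done.

Besides the shell and the picture viewer there is one more tool, called after "Request:" in YAML: its name, and indented under it one key for each argument. apply_moves: Moves the arm, as the interface text tells. Its arguments: {"type":"object","properties":{"deltas":{"type":"array"},"claw":{"type":"number"}},"required":["deltas"]}

```bash
mkdir -p pics; ls; cat > h.py <<'E'
import numpy as np, cv2
from cell import manip, cams, ticket
from scipy.spatial.transform import Rotation as R
def cloud(c):
    h,w=c["range_z"].shape; f=h/2/np.tan(np.radians(c["vfov"])/2)
    u,v=np.meshgrid(np.arange(w),np.arange(h)); z=c["range_z"].astype(float)
    P=np.stack([(u-c["cx"])/f*z,(v-c["cy"])/f*z,z],-1)
    W=P@np.array(c["rotation"]).T+np.array(c["eye"]); W[z==0]=np.nan
    return W
E
python3 - <<'E'
from h import *
for n in ("top","side"):
    c=cams.camera(n); cv2.imwrite(f"pics/{n}0.png",c["img"][:,:,::-1]); np.savez(f"{n}0.npz",**c)
    print(n,c["vfov"],c["cx"],c["cy"],c["eye"],np.round(c["rotation"],3).tolist(),(c["range_z"]==0).mean())
print(manip.get_obs())
E
```

```text
pics
top 42.1089881149409 276.67692186368953 198.3217979739374 [ 0.39637898 -0.01304991  1.78394318] [-3.009, -0.014, -1.559] 0.003826530612244898
side 48.73431942223711 282.01661357113124 207.06386651984272 [1.14599624 0.20767557 1.04224094] [-2.519, 0.017, 1.933] 0.00399234693877551
{'clock': 0.1, 'q': array([ 1.02471617e+00,  1.81487313e-01,  1.60786452e+00, -4.22119234e-06,
        1.35378063e+00, -2.06282301e-01]), 'qvel': array([ 0.00031654, -0.0017493 , -0.00186456, -0.00054447, -0.00165866,
       -0.00037328]), 'joint_efforts': array([ 5.07322820e-04, -4.34829104e+01, -3.42692363e+01,  7.04707182e-02,
        3.41030862e-02, -5.50899870e-05]), 'tool_pos': array([0.19137705, 0.54173066, 0.23790967]), 'orientation': array([-3.14008464e+00, -3.11355319e-04,  2.80179548e+00]), 'force': array([ 0.13790408, -0.23314718,  0.23909423]), 'ft_torque': array([ 0.07105935, -0.01223886,  0.01594265]), 'finger_force': 0.0, 'finger_gap': 0.9984741851888042}
```

View pics/top0.png

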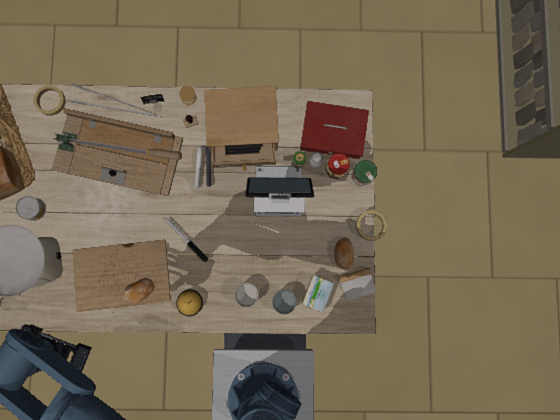

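View pics/side0.png

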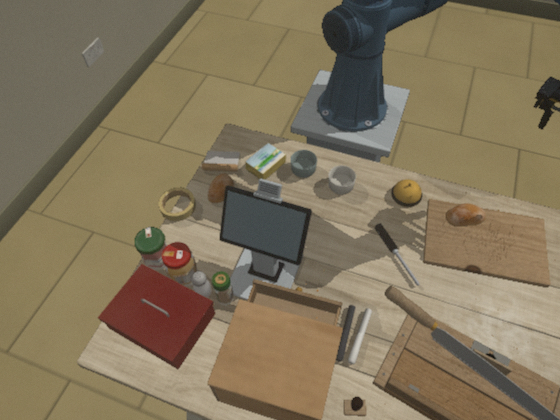

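Top view: the key has its black handle at (198,253) and its rod tip at (165,218). The stand is at (280,190), with the tab on the robot side at (280,197). The pens are at (198–208,167). Side view: screen centred at (265,225), tab at (268,190), key at (400,260).

```bash
cat > m.py <<'E'
from h import *
S={}
for n in ("top","side"):
    c=dict(np.load(f"{n}0.npz")); r=c["rotation"]; 
    c["rotation"]=R.from_euler("xyz",r).as_matrix() if r.shape==(3,) else r
    S[n]=(c["img"],cloud(c))
t,W=S["top"]; s,V=S["side"]
print("table z",np.nanmedian(W[225:245,215:240,2]),np.nanmedian(V[270:290,430:450,2]))
# key
for n,(x0,x1,y0,y1) in {"top":(155,215,210,270),"side":(370,425,218,295)}.items():
    im,P=S[n]; P=P[y0:y1,x0:x1]; m=(P[...,2]>0.006)&(P[...,2]<0.06)
    k,l,st,ce=cv2.connectedComponentsWithStats(m.astype(np.uint8)); i=1+np.argmax(st[1:,4]); m=l==i
    q=P[m]; (cx,cy),(a,b),_=cv2.minAreaRect((q[:,:2]*1000).astype(np.float32))
    mu=q[:,:2].mean(0); u,_,vt=np.linalg.svd(q[:,:2]-mu,full_matrices=False); d=vt[0]; d=d*np.sign(d[0])
    p=(q[:,:2]-mu)@d; g=im[y0:y1,x0:x1][m].mean(-1)
    print(n,"key n",m.sum(),"rect",cx,cy,a,b,"dir",d,np.degrees(np.arctan2(d[1],d[0])),"ends",mu+d*p.min(),mu+d*p.max(),"zpct",np.percentile(q[:,2],[50,90,99]))
    for lo in np.arange(p.min(),p.max(),.02):
        mm=(p>=lo)&(p<lo+.02); print("  ",round(lo-p.min(),3),mm.sum(),g[mm].mean().round(),np.round(q[mm].mean(0),4), np.round(np.ptp((q[mm,:2]-mu)@[-d[1],d[0]]),3))
# screen plane
P=V[205:245,235:295].reshape(-1,3); P=P[~np.isnan(P).any(1)]; c0=np.median(P,0); _,_,vt=np.linalg.svd(P-c0,full_matrices=False); nn=vt[2]*np.sign(vt[2][0])
yaw=np.arctan2(nn[1],nn[0]); print("screen n",nn,"yaw deg",np.degrees(yaw),"tilt",np.degrees(np.arcsin(nn[2])))
Q=V[170:280,205:325]; m=(np.abs((Q-c0)@nn)<0.004); k,l,st,ce=cv2.connectedComponentsWithStats(m.astype(np.uint8)); m=l==1+np.argmax(st[1:,4])
ey=np.array([-np.sin(yaw),np.cos(yaw),0]); w=np.cross(nn,ey); q=Q[m]-c0
print("width",np.percentile(q@ey,[.3,99.7]),"height",np.percentile(q@w,[.3,99.7]), "w",w)
ce=c0+ey*np.mean(np.percentile(q@ey,[.3,99.7]))+w*np.mean(np.percentile(q@w,[.3,99.7])); print("screen centre",ce)
# tab top, base from top view
for nm,(x0,x1,y0,y1),(z0,z1) in [("tabtop",(250,310,175,215),(.262,.31)),("base",(245,315,160,222),(.004,.03)),]:
  for n,(im,P) in S.items():
    m=(P[...,2]>z0)&(P[...,2]<z1)&(abs(P[...,0]-ce[0])<.16)&(abs(P[...,1]-ce[1])<.12)
    q=P[m]; print(nm,n,m.sum(),np.round(np.percentile(q,[1,50,99],axis=0),4).tolist(), cv2.minAreaRect((q[:,:2]*1000).astype(np.float32)) if len(q)>3 else "")
E
python3 m.py
```

```text
table z -0.0009566543596684074 -0.0008170465882650912
top key n 364 rect 446.01507568359375 337.2226257324219 97.27127838134766 39.48998260498047 dir [0.99612814 0.08791318] 5.043565178787137 ends [0.39838817 0.33109046] [0.49503622 0.33962012] zpct [0.0175215  0.02289556 0.02718616]
   0.0 83 95.0 [0.4085 0.3316 0.018 ] 0.04
   0.02 77 98.0 [0.4286 0.3339 0.0169] 0.039
   0.04 74 97.0 [0.4482 0.3358 0.0177] 0.037
   0.06 73 92.0 [0.468  0.3375 0.0174] 0.035
   0.08 57 91.0 [0.4865 0.3385 0.0169] 0.034
side key n 387 rect 498.0316162109375 254.82705688476562 190.64077758789062 19.20020866394043 dir [0.69545868 0.71856609] 45.93622066384909 ends [0.43185958 0.1860197 ] [0.5645396  0.32310817] zpct [0.01609069 0.02117923 0.02357705]
   0.0 54 48.0 [0.4392 0.1938 0.0171] 0.017
   0.02 54 46.0 [0.4529 0.2078 0.0181] 0.019
   0.04 58 46.0 [0.4662 0.2212 0.0173] 0.019
   0.06 62 46.0 [0.4807 0.2357 0.0181] 0.019
   0.08 45 107.0 [0.4926 0.2495 0.0139] 0.016
   0.1 23 133.0 [0.5078 0.2654 0.0127] 0.008
   0.12 24 136.0 [0.5215 0.28   0.0127] 0.007
   0.14 26 130.0 [0.5361 0.2937 0.0127] 0.0
[... 437 characters left out ...]
919]] ((601.6700439453125, -46.22840118408203), (27.42530059814453, 160.44615173339844), 1.105701208114624)
tabtop side 382 [[0.5894, -0.0658, 0.2622], [0.6026, -0.0405, 0.2758], [0.6159, -0.0161, 0.29]] ((602.4127807617188, -41.08022689819336), (29.469921112060547, 56.24545669555664), 0.9642051458358765)
base top 943 [[0.4833, -0.158, 0.004], [0.7073, -0.0453, 0.0073], [0.7972, 0.0762, 0.0264]] ((640.8287353515625, -41.155181884765625), (237.60015869140625, 318.5658874511719), 89.64842987060547)
base side 1631 [[0.6148, -0.1456, 0.0042], [0.6737, -0.0671, 0.0091], [0.7747, 0.0331, 0.0281]] ((663.1791381835938, -39.23777770996094), (186.96913146972656, 298.7115783691406), 26.275493621826172)
```

```bash
python3 - <<'E'
import cv2
a=cv2.imread("pics/top0.png")[140:280,150:350]; a=cv2.resize(a,(800,560),interpolation=cv2.INTER_CUBIC); cv2.imwrite("pics/c1.png",a)
E
```

```text
(no output)
```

View pics/c1.png

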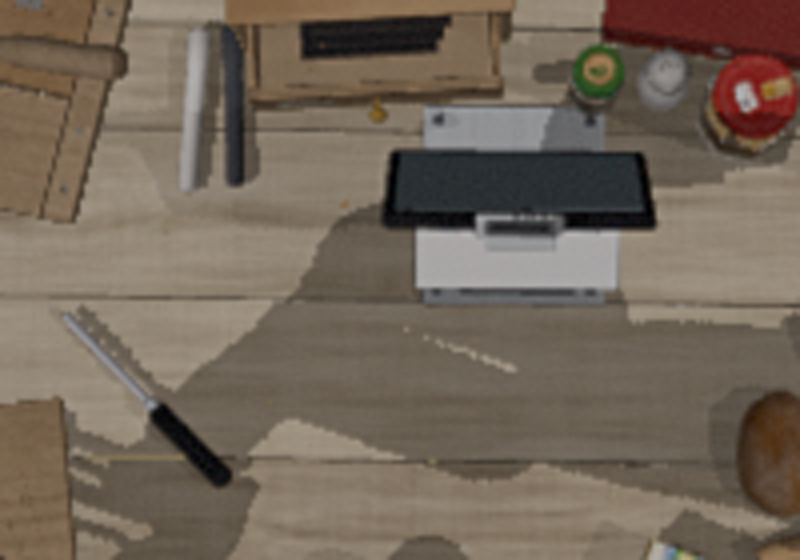

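The first crop shows the key clearly: handle from (230,478) to (152,405), tip at (67,316). The pale streak at (460,350) is only light.

```bash
cat >> h.py <<'E'
def deltas(p,yaw=None):
    "world TCP target (m), world yaw (deg) -> tool mm, turn deg"
    o=manip.get_obs(); M=R.from_euler("xyz",o["orientation"]).as_matrix()
    d=M.T@(np.array(p)-o["tool_pos"])*1000
    t=0 if yaw is None else -((yaw-np.degrees(o["orientation"][2])+180)%360-180)
    return np.round(d,1),round(t,1)
def st():
    o=manip.get_obs(); print({k:np.round(o[k],4).tolist() for k in("clock","tool_pos","orientation","force","ft_torque","finger_gap","finger_force","q")})
E
cat >> m.py <<'E'
print("-----")
# key handle in top by colour: dark pixels
g=t[235:268,180:214].max(-1); m=(g<60).astype(np.uint8); k,l,stt,_=cv2.connectedComponentsWithStats(m); m=l==1+np.argmax(stt[1:,4])
q=W[235:268,180:214][m]; print("handle top",m.sum(),q.mean(0),cv2.minAreaRect((q[:,:2]*1000).astype(np.float32)))
T=V[(V[...,2]>.268)&(V[...,2]<.282)&(abs(V[...,1]+.041)<.02)&(abs(V[...,0]-.6)<.04)]
d=T@np.array([.866,0,.5]); print("tab front d",np.percentile(d,[5,25,50,75,95])," -> stand X",(np.median(d)-.097)/.866)
Ty=V[(V[...,2]>.268)&(V[...,2]<.282)&(abs(V[...,1]+.041)<.06)&(abs(V[...,0]-.6)<.04)]; print("tab y",np.percentile(Ty[:,1],[1,50,99]))
# base strip behind (robot side) and front, at top view
for col in (262,278,294): 
    print(col,[np.round(W[r,col],3).tolist() for r in (212,214,215,216,218)],[np.round(W[r,col],3).tolist() for r in (165,167,169)])
for n,(im,P) in S.items():
    m=(P[...,2]>.003)&(P[...,2]<.02)&(abs(P[...,0]-.65)<.095)&(abs(P[...,1]+.041)<.09); q=P[m]; print(n,m.sum(),np.percentile(q,[1,50,99],axis=0).round(4).tolist())
print("obstacle heights near key (z>.03)",np.nanmax(W[235:280,170:240,2]),np.nanmax(W[270:320,170:310,2]))
print(deltas([.461,.216,.12],225.9)); 
E
python3 m.py | sed -n '/-----/,$p'
```

```text
-----
handle top 147 [0.45794421 0.21693608 0.01680774] ((457.82000732421875, 217.8346405029297), (80.54412841796875, 17.858123779296875), 43.97871398925781)
tab front d [0.6572627  0.65896522 0.66020264 0.66123851 0.66276919]  -> stand X 0.6503494721806488
tab y [-0.06570546 -0.03939625 -0.01609927]
262 [[0.589, 0.012, 0.005], [0.582, 0.012, 0.009], [0.579, 0.012, 0.007], [0.576, 0.012, 0.003], [0.569, 0.011, 0.005]] [[0.732, 0.013, 0.073], [0.739, 0.014, 0.005], [0.732, 0.014, 0.005]]
278 [[0.57, -0.038, 0.185], [0.582, -0.041, 0.013], [0.579, -0.041, 0.011], [0.577, -0.041, 0.003], [0.571, -0.041, -0.005]] [[0.748, -0.039, -0.005], [0.739, -0.039, 0.006], [0.734, -0.039, -0.0]]
294 [[0.57, -0.085, 0.19], [0.584, -0.093, 0.003], [0.581, -0.094, -0.003], [0.578, -0.094, -0.002], [0.572, -0.094, -0.013]] [[0.74, -0.09, 0.043], [0.739, -0.092, 0.014], [0.733, -0.092, 0.006]]
top 629 [[0.5591, -0.1257, 0.0031], [0.7137, -0.0357, 0.0079], [0.7417, 0.0467, 0.0174]]
side 1486 [[0.6147, -0.1149, 0.0036], [0.6722, -0.0637, 0.0088], [0.7413, 0.0334, 0.0181]]
obstacle heights near key (z>.03) 0.029385145683625602 0.05890065391332433
(array([-362.8, -217.1,  118.1]), np.float64(-65.4))
```

Request:
apply_moves:
  deltas:
    - [[-45,-27,10,-8],[-90,-54,20,-16],[-136,-81,35,-25],[-181,-108,50,-33],[-227,-135,70,-41],[-272,-162,90,-49],[-318,-190,110,-57],[-362,-217,130,-65]]
  claw: 60

```text
clock: 1.1
tool_pos: [0.4614, 0.2153, 0.108]
orientation: [3.142, -0.0, -2.343]
force: [-0.1, -0.4, 0.2]
finger_gap: 0.682
finger_force: 0.0
```

```bash
python3 - <<'E'
from h import *
st(); print(deltas([.4595,.217,.003],225.5))
E
```

```text
{'clock': 1.1, 'tool_pos': [0.4614, 0.2153, 0.108], 'orientation': [3.1415, -0.0, -2.3425], 'force': [-0.1179, -0.4142, 0.2414], 'ft_torque': [0.0958, 0.0236, 0.0345], 'finger_gap': 0.6816, 'finger_force': 0.0, 'q': [0.2031, 0.1983, 1.8771, 0.0001, 1.0663, -2.1668]}
(array([1.00e-01, 2.50e+00, 1.05e+02]), np.float64(0.3))
```

Request:
apply_moves:
  deltas:
    - [[0,2,40,0],[0,2,80,0],[0,2,100,0],[0,2,104,0],[0,2,104,0]]

```text
clock: 1.72
tool_pos: [0.4593, 0.2184, 0.005]
orientation: [-3.142, 0.0, -2.347]
force: [0.8, -0.2, -0.5]
finger_gap: 0.682
finger_force: 0.0
```

Request:
apply_moves:
  deltas:
    - [[0,0,0,0],[0,0,0,0],[0,0,0,0],[0,0,0,0]]
  claw: 0

```text
clock: 2.22
tool_pos: [0.4593, 0.2183, 0.005]
orientation: [-3.141, 0.0, -2.347]
force: [-0.3, -0.2, -0.1]
finger_gap: 0.253
finger_force: 0.0
```

Request:
apply_moves:
  deltas:
    - [[0,0,-20,0],[0,0,-60,0],[0,0,-110,0],[0,0,-110,0]]

```text
clock: 2.72
tool_pos: [0.4621, 0.219, 0.1187]
orientation: [-3.137, 0.007, -2.347]
force: [-0.3, 0.5, -1.3]
finger_gap: 0.197
finger_force: 30.0
```

```bash
python3 - <<'E'
from h import *
st()
c=cams.camera("side"); cv2.imwrite("pics/s1.png",cv2.resize(c["img"][130:320,280:520,::-1],(720,570)))
W=cloud({**c,"rotation":R.from_euler("xyz",c["rotation"]).as_matrix()}); np.save("s1.npy",W); print(deltas([.40,-.041,.109],180.4))
E
```

```text
{'clock': 2.725, 'tool_pos': [0.4621, 0.219, 0.1187], 'orientation': [-3.1371, 0.0067, -2.3467], 'force': [-0.3435, 0.5362, -1.2564], 'ft_torque': [0.0265, -0.0201, 0.0129], 'finger_gap': 0.1973, 'finger_force': 29.9893, 'q': [0.2102, 0.181, 1.8719, -0.0, 1.0806, -2.1555]}
(array([ 227.6, -138.7,    6.8]), np.float64(45.1))
```

View pics/s1.png

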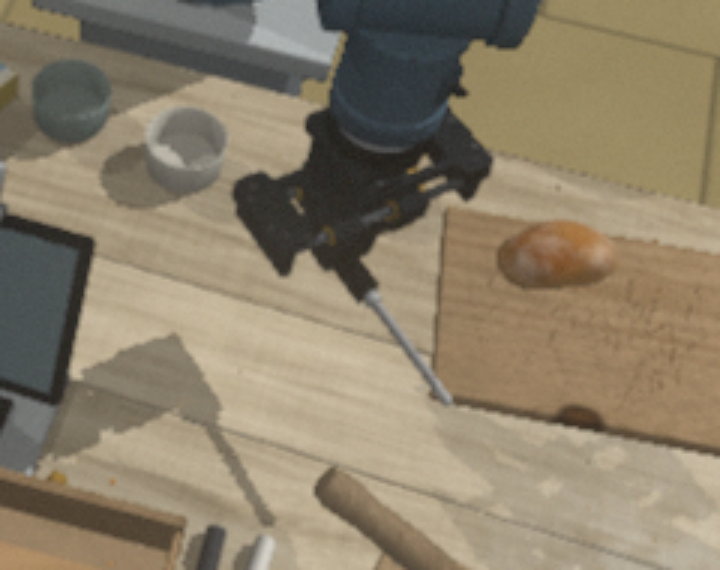

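Key is held, with the rod from crop (370,295) to (450,402). Next I measure the rod's tilt in 3D.

```bash
python3 - <<'E'
import numpy as np
W=np.load("s1.npy"); P=W[222:268,395:434].reshape(-1,3); P=P[(P[:,2]>.06)&(P[:,2]<.16)&(P[:,0]>.495)]
k=np.array([np.cos(np.radians(45.54)),np.sin(np.radians(45.54))]); a=(P[:,:2]-[.4621,.219])@k
for lo in np.arange(.02,.18,.02):
    m=(a>=lo)&(a<lo+.02); 
    if m.sum(): print(round(lo,2),m.sum(),P[m].mean(0).round(4), ((P[m,:2]-[.4621,.219])@[-k[1],k[0]]).mean().round(4))
print(a.max())
E
```

```text
0.02 3 [0.4956 0.2407 0.1197] -0.0087
0.04 36 [0.4993 0.2519 0.1221] -0.0035
0.06 27 [0.5126 0.2676 0.1221] -0.002
0.08 31 [0.5266 0.2815 0.1222] -0.0023
0.1 29 [0.5407 0.2961 0.1218] -0.0021
0.12 30 [0.5546 0.31   0.1223] -0.0022
0.14 19 [0.5651 0.321  0.1214] -0.0021
0.150322430155602
```

Request:
apply_moves:
  deltas:
    - [[0,0,50,0],[0,0,90,0],[0,0,104,0],[0,0,105,0],[0,0,105,0]]

```text
clock: 3.4
tool_pos: [0.4588, 0.2182, 0.0093]
orientation: [3.141, -0.001, -2.347]
force: [-0.5, 0.0, -0.7]
finger_gap: 0.199
finger_force: 30.0
```

Request:
apply_moves:
  deltas:
    - [[0,0,0,0],[0,0,0,0],[0,0,0,0],[0,0,4,0],[0,0,8,0],[0,0,8,0]]
  claw: 26

```text
clock: 4.15
tool_pos: [0.4587, 0.2182, 0.0012]
orientation: [3.141, -0.001, -2.347]
force: [-0.8, -0.9, -0.1]
finger_gap: 0.296
finger_force: 0.0
```

Request:
apply_moves:
  deltas:
    - [[0,0,0,0],[0,0,0,0],[0,0,0,0],[0,0,0,0]]
  claw: 0

```text
clock: 4.65
tool_pos: [0.4591, 0.2183, 0.0017]
orientation: [3.142, -0.0, -2.347]
force: [-0.2, 0.3, -0.6]
finger_gap: 0.199
finger_force: 30.0
```

Request:
apply_moves:
  deltas:
    - [[0,0,-40,0],[0,0,-95,0],[40,-24,-138,7],[80,-48,-138,15],[120,-72,-138,23],[160,-97,-138,31],[200,-122,-138,39],[225,-138,-138,45]]

```text
clock: 5.65
tool_pos: [0.3995, -0.0407, 0.1399]
orientation: [-3.141, 0.0, -3.137]
force: [-0.3, 0.4, -0.4]
finger_gap: 0.202
finger_force: 30.0
```

Request:
apply_moves:
  deltas:
    - [[0,0,0,0],[0,0,0,0]]

```text
clock: 5.9
tool_pos: [0.4, -0.0385, 0.1397]
orientation: [3.141, 0.0, -3.131]
force: [0.6, 0.3, -2.0]
finger_gap: 0.197
finger_force: 30.0
```

```bash
python3 - <<'E'
from h import *
st()
for n in ("side","top"):
    c=cams.camera(n); W=cloud({**c,"rotation":R.from_euler("xyz",c["rotation"]).as_matrix()})
    o=manip.get_obs()["tool_pos"]
    m=(abs(W[...,2]-.15)<.03)&(W[...,0]>.45)&(W[...,0]<.56)&(abs(W[...,1]+.04)<.03); q=W[m]
    print(n,m.sum())
    for lo in np.arange(.45,.56,.02):
        mm=(q[:,0]>=lo)&(q[:,0]<lo+.02)
        if mm.sum(): print(round(lo,2),mm.sum(),q[mm].mean(0).round(4))
    if m.sum(): print(q[:,0].max())
E
```

```text
{'clock': 5.9, 'tool_pos': [0.4, -0.0385, 0.1397], 'orientation': [3.1412, 0.0, -3.1314], 'force': [0.5695, 0.3474, -1.9754], 'ft_torque': [-0.0462, 0.0179, -0.028], 'finger_gap': 0.1973, 'finger_force': 29.9965, 'q': [-0.3937, -0.0997, 2.1146, 0.0004, 1.1269, -1.9749]}
side 94
0.45 22 [ 0.4588 -0.0377  0.1516]
0.47 20 [ 0.4793 -0.0379  0.1511]
0.49 24 [ 0.4992 -0.0376  0.1509]
0.51 22 [ 0.5203 -0.0374  0.1516]
0.53 6 [ 0.5338 -0.036   0.152 ]
0.5384649344603913
top 89
0.45 11 [ 0.4647 -0.0369  0.1493]
0.47 21 [ 0.4807 -0.0365  0.1493]
0.49 18 [ 0.5001 -0.0363  0.1498]
0.51 21 [ 0.5195 -0.036   0.1502]
0.53 18 [ 0.5392 -0.0356  0.1507]
0.5495112020116307
```

Request:
apply_moves:
  deltas:
    - [[-15,-2,0,0],[-30,-2,0,0],[-38,-2,0,0],[-40,-2,0,0],[-40,-2,0,0]]

```text
clock: 6.62
tool_pos: [0.4398, -0.0403, 0.1395]
orientation: [3.141, -0.001, -3.132]
force: [-1.3, 0.6, -0.7]
finger_gap: 0.203
finger_force: 30.0
```

Request:
apply_moves:
  deltas:
    - [[-3,0,0,0],[-6,0,0,0],[-8,0,0,0],[-8,0,0,0]]

```text
clock: 7.12
tool_pos: [0.4482, -0.0405, 0.1397]
orientation: [3.142, 0.0, -3.132]
force: [0.6, -0.3, -0.8]
finger_gap: 0.203
finger_force: 30.0
```

Request:
apply_moves:
  deltas:
    - [[0,0,4,0],[0,0,8,0],[-1,0,12,0],[-1,0,16,0],[-2,0,20,0],[-2,0,25,0],[-2,0,25,0]]

```text
clock: 8.0
tool_pos: [0.45, -0.0404, 0.1144]
orientation: [3.141, -0.0, -3.132]
force: [-2.6, -0.3, 0.3]
finger_gap: 0.203
finger_force: 30.0
```

```bash
cat > rod.py <<'E'
from h import *
st()
o=manip.get_obs()["tool_pos"]
for n in ("side","top"):
    c=cams.camera(n); W=cloud({**c,"rotation":R.from_euler("xyz",c["rotation"]).as_matrix()})
    m=(W[...,2]>.05)&(W[...,2]<.17)&(W[...,0]>o[0]+.055)&(W[...,0]<.562)&(abs(W[...,1]-o[1])<.015); q=W[m]
    if m.sum()>5:
        p=np.polyfit(q[:,0],q[:,2],1); print(n,m.sum(),"tilt",np.degrees(np.arctan(p[0])),"axis z at tcp x",np.polyval(p,o[0])-.004*np.hypot(1,p[0]), "x range",q[:,0].min(),q[:,0].max(),"y",q[:,1].mean())
E
python3 rod.py
```

```text
{'clock': 8.0, 'tool_pos': [0.45, -0.0404, 0.1144], 'orientation': [3.1414, -0.0003, -3.1323], 'force': [-2.6302, -0.3312, 0.2603], 'ft_torque': [-0.025, 0.1202, 0.0004], 'finger_gap': 0.2026, 'finger_force': 30.0004, 'q': [-0.3534, 0.0646, 2.0139, 0.0001, 1.0635, -1.9335]}
side 22 tilt 12.32244573357798 axis z at tcp x 0.11759888638421015 x range 0.5057891982249468 0.5300013257460271 y -0.03970411176693021
top 45 tilt 11.957406766498782 axis z at tcp x 0.11713068049303889 x range 0.5178157244436304 0.5616328923806606 y -0.03896616416845132
```

Request:
apply_moves:
  deltas:
    - [[-1,0,6,0],[-2,0,12,0],[-4,0,18,0],[-6,0,24,0],[-9,0,30,0],[-12,0,35,0],[-14,0,40,0],[-14,0,40,0]]

```text
clock: 9.1
tool_pos: [0.464, -0.0402, 0.0743]
orientation: [3.141, -0.001, -3.132]
force: [-2.2, 0.1, 0.5]
finger_gap: 0.202
finger_force: 30.0
```

```bash
python3 rod.py
```

```text
{'clock': 9.1, 'tool_pos': [0.464, -0.0402, 0.0743], 'orientation': [3.1413, -0.0007, -3.1323], 'force': [-2.2017, 0.139, 0.4654], 'ft_torque': [0.0629, 0.0443, -0.0479], 'finger_gap': 0.2025, 'finger_force': 30.0, 'q': [-0.3423, 0.1676, 1.9995, 0.0, 0.9752, -1.9224]}
top 31 tilt 23.370551960793073 axis z at tcp x 0.08688220918941683 x range 0.5313928486844292 0.560331783181763 y -0.0392198262767989
```

Request:
apply_moves:
  deltas:
    - [[-2,0,4,0],[-4,0,8,0],[-5,0,10,0],[-5,0,10,0],[-4,0,7,0],[-4,0,5,0],[-4,0,5,0]]

```text
clock: 10.07
tool_pos: [0.4682, -0.0404, 0.0699]
orientation: [-3.141, 0.0, -3.132]
force: [-0.2, -0.5, -0.0]
finger_gap: 0.2
finger_force: 30.0
```

```bash
python3 rod.py
```

```text
{'clock': 10.075, 'tool_pos': [0.4682, -0.0404, 0.0699], 'orientation': [-3.1414, 0.0004, -3.1323], 'force': [-0.2414, -0.5155, -0.0405], 'ft_torque': [-0.0083, 0.0441, 0.0548], 'finger_gap': 0.2003, 'finger_force': 29.9999, 'q': [-0.3394, 0.1838, 1.9916, -0.0, 0.9658, -1.9194]}
top 26 tilt 25.993173051510855 axis z at tcp x 0.08356182924774933 x range 0.5372066876582255 0.5606090566972947 y -0.039203606457560616
```

Request:
apply_moves:
  deltas:
    - [[-2,0,-1,0],[-4,0,-2,0],[-6,0,-3.5,0],[-8,0,-4.5,0],[-8,0,-4.5,0]]

```text
clock: 10.8
tool_pos: [0.4763, -0.0403, 0.0743]
orientation: [-3.141, 0.0, -3.132]
force: [-0.2, -0.3, -1.5]
finger_gap: 0.202
finger_force: 30.0
```

Request:
apply_moves:
  deltas:
    - [[-1,0,-0.5,0],[-2,0,-1,0],[-3,0,-1.5,0],[-3,0,-1.5,0]]

```text
clock: 11.3
tool_pos: [0.4792, -0.0403, 0.0758]
orientation: [-3.141, 0.0, -3.132]
force: [-0.3, -0.5, -1.4]
finger_gap: 0.2
finger_force: 30.0
```

Request:
apply_moves:
  deltas:
    - [[-1,0,-0.5,0],[-2,0,-1,0],[-3,0,-1.7,0],[-3,0,-1.7,0]]

```text
clock: 11.8
tool_pos: [0.4824, -0.0404, 0.0776]
orientation: [-3.141, 0.001, -3.133]
force: [-0.3, -1.8, -1.2]
finger_gap: 0.201
finger_force: 30.0
```

Request:
apply_moves:
  deltas:
    - [[-1,0,-0.5,0],[-2,0,-1,0],[-3,0,-1.7,0],[-3,0,-1.7,0]]

```text
clock: 12.3
tool_pos: [0.4853, -0.0402, 0.0792]
orientation: [-3.141, 0.0, -3.132]
force: [-0.1, -1.6, -2.3]
finger_gap: 0.2
finger_force: 30.1
```

Request:
apply_moves:
  deltas:
    - [[-1,-1,-0.5,0],[-2,-1,-1,0],[-3,-1,-1.7,0],[-3,-1,-1.7,0]]

```text
clock: 12.8
tool_pos: [0.4881, -0.041, 0.0808]
orientation: [3.142, -0.0, -3.132]
force: [-0.9, -0.6, -1.4]
finger_gap: 0.199
finger_force: 30.0
```

Request:
apply_moves:
  deltas:
    - [[-1,0,-0.5,0],[-2,0,-1,0],[-3,0,-1.7,0],[-3,0,-1.7,0]]

```text
clock: 13.3
tool_pos: [0.4885, -0.0405, 0.0811]
orientation: [3.14, -0.006, -3.132]
force: [-8.5, -1.9, -4.8]
finger_gap: 0.201
finger_force: 30.0
```

Request:
apply_moves:
  deltas:
    - [[-1,0,-0.5,0],[-2,0,-1,0],[-3,0,-1.7,0],[-3,0,-1.7,0]]

```text
clock: 13.8
tool_pos: [0.4902, -0.0403, 0.0821]
orientation: [3.14, -0.009, -3.132]
force: [-9.5, -1.9, -5.4]
finger_gap: 0.202
finger_force: 30.0
```

```bash
python3 rod.py
```

```text
{'clock': 13.8, 'tool_pos': [0.4902, -0.0403, 0.0821], 'orientation': [3.1397, -0.0085, -3.1323], 'force': [-9.4649, -1.9398, -5.3655], 'ft_torque': [-0.1307, 1.3608, -0.2029], 'finger_gap': 0.2019, 'finger_force': 30.0422, 'q': [-0.3232, 0.2118, 1.9255, -0.0012, 1.013, -1.9027]}
```

Request:
apply_moves:
  deltas:
    - [[-1.5,0,-0.9,0],[-3,0,-1.7,0],[-4.5,0,-2.6,0],[-5,0,-3,0],[-5,0,-3,0]]

```text
clock: 14.52
tool_pos: [0.4958, -0.0404, 0.0853]
orientation: [3.14, -0.007, -3.132]
force: [-9.0, -1.7, -5.0]
finger_gap: 0.198
finger_force: 30.0
```

```bash
cat > tab.py <<'E'
from h import *
c=cams.camera("side"); W=cloud({**c,"rotation":R.from_euler("xyz",c["rotation"]).as_matrix()})
m=(W[...,2]>.24)&(abs(W[...,1]+.041)<.02)&(W[...,0]>.55)&(W[...,0]<.65); T=W[m]
d=T@np.array([.866,0,.5]); w=T@np.array([-.5,0,.866])
m2=abs(d-.66)<.008
print("tab top w",np.percentile(w[m2],[90,99,100]),"d front",np.median(d[m2&(w>np.percentile(w[m2],99)-.02)]),"expected locked top w",-.5*.59+.866*.15+.117)
s=np.load("side0.npz"); s={k:s[k] for k in s}; W0=cloud({**s,"rotation":R.from_euler("xyz",s["rotation"]).as_matrix()})
T=W0[(W0[...,2]>.24)&(abs(W0[...,1]+.041)<.02)&(W0[...,0]>.55)&(W0[...,0]<.65)];w=T@np.array([-.5,0,.866]);d=T@np.array([.866,0,.5]);print("start top w",np.percentile(w[abs(d-.66)<.008],[90,99,100]))
E
python3 tab.py
```

```text
tab top w [-0.03806515 -0.03364664 -0.03284245] d front 0.660088013761619 expected locked top w -0.04809999999999999
start top w [-0.05021724 -0.04688321 -0.04582315]
```

Latch pushed and the tablet popped up by about 13 mm. Withdrawing along the channel.

Request:
apply_moves:
  deltas:
    - [[0,0,0,0],[12,0,7,0],[26,0,15,0],[39,0,22.5,0],[56,0,32,0],[80,0,20,0],[106,0,0,0],[106,0,0,0]]

```text
clock: 15.58
tool_pos: [0.3932, -0.0423, 0.0882]
orientation: [-3.14, 0.003, -3.133]
force: [0.1, -0.5, -1.1]
finger_gap: 0.203
finger_force: 30.0
```

Request:
apply_moves:
  deltas:
    - [[0,40,0,-7],[-5,80,0,-14],[-15,120,0,-21],[-25,160,0,-28],[-40,200,0,-36],[-55,235,0,-42],[-69,258,0,-45],[-69,258,0,-45]]

```text
clock: 16.58
tool_pos: [0.461, 0.2183, 0.0866]
orientation: [-3.141, 0.001, -2.345]
force: [-0.6, 0.1, -1.6]
finger_gap: 0.203
finger_force: 30.0
```

```bash
python3 tab.py; python3 - <<'E'
from h import *
st()
c=cams.camera("side"); cv2.imwrite("pics/s2.png",cv2.resize(c["img"][110:330,190:490,::-1],(780,572)))
E
```

```text
tab top w [-0.03832255 -0.03393828 -0.03315319] d front 0.6601233995740875 expected locked top w -0.04809999999999999
start top w [-0.05021724 -0.04688321 -0.04582315]
{'clock': 16.625, 'tool_pos': [0.46, 0.2172, 0.0864], 'orientation': [3.1415, -0.0003, -2.3463], 'force': [-0.3971, -0.8263, -1.337], 'ft_torque': [0.0454, 0.0877, -0.0066], 'finger_gap': 0.2, 'finger_force': 29.9998, 'q': [0.2075, 0.2329, 1.8881, -0.0001, 1.0209, -2.1586]}
```

View pics/s2.png

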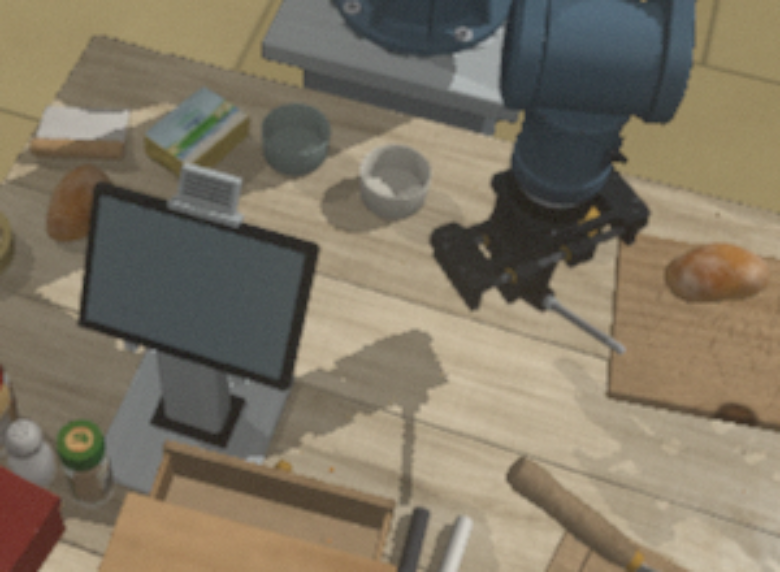

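The tablet has risen, and the key is still held tilted nose-up: the rod runs from crop (550,300) to (620,350).

Request:
apply_moves:
  deltas:
    - [[0,0,30,0],[0,0,58,0],[0,0,64,0],[0,0,68,0],[0,0,72,0],[0,0,76,0],[0,0,79,0],[0,0,79,0]]

```text
clock: 17.68
tool_pos: [0.4634, 0.2182, 0.0114]
orientation: [-3.138, 0.008, -2.348]
force: [1.0, 4.7, 7.4]
finger_gap: 0.207
finger_force: 30.0
```

Request:
apply_moves:
  deltas:
    - [[0,0,0,0],[0,0,0,0],[0,0,0,0],[0,0,0,0],[0,0,0,0]]
  claw: 40

```text
clock: 18.3
tool_pos: [0.4596, 0.2165, 0.0081]
orientation: [3.141, -0.0, -2.347]
force: [-0.1, 1.2, -0.0]
finger_gap: 0.453
finger_force: 0.0
```

Request:
apply_moves:
  deltas:
    - [[0,0,-15,0],[0,0,-50,0],[0,0,-110,0],[0,0,-170,0],[0,0,-220,0],[0,0,-220,0]]

```text
clock: 19.05
tool_pos: [0.4624, 0.2173, 0.2342]
orientation: [-3.136, 0.009, -2.347]
force: [0.0, 0.3, -1.1]
finger_gap: 0.457
finger_force: 0.0
```

```bash
python3 - <<'E'
from h import *
st()
c=cams.camera("side"); W=cloud({**c,"rotation":R.from_euler("xyz",c["rotation"]).as_matrix()})
P=W[218:305,365:435]; m=(P[...,2]>.006)&(P[...,2]<.06); k,l,s,_=cv2.connectedComponentsWithStats(m.astype(np.uint8)); q=P[l==1+np.argmax(s[1:,4])]
print(len(q),cv2.minAreaRect((q[:,:2]*1000).astype(np.float32)),q[:,2].max())
r=q[q[:,0]>np.percentile(q[:,0],85)]; print("rod end",r.mean(0)); r=q[q[:,0]<np.percentile(q[:,0],30)]; print("handle",r.mean(0))
# target: tab point (popped ~.0135)
X,Y=.650,-.040; d=np.array([.866,0,.5]); w=np.array([-.5,0,.866])
tab=np.array([X-.06,Y,.15])+.069*d+(.104+.0135)*w; print("tab",tab)
g=tab+.004*w; print("tcp above",deltas([g[0],Y,g[2]+.06],180.4), "grasp tcp",g-[0,0,.019])
E
```

```text
{'clock': 19.05, 'tool_pos': [0.4624, 0.2173, 0.2342], 'orientation': [-3.1358, 0.0088, -2.3466], 'force': [0.0252, 0.3403, -1.1294], 'ft_torque': [0.0757, 0.0365, 0.0084], 'finger_gap': 0.4569, 'finger_force': 0.0, 'q': [0.2067, 0.0333, 1.7782, 0.0, 1.3195, -2.1591]}
454 ((429.2619323730469, 323.46514892578125), (139.31190490722656, 26.69512939453125), 10.433398246765137) 0.023984770143601564
rod end [0.49232796 0.33379506 0.01535036]
handle [0.38728203 0.31844308 0.01752408]
tab [ 0.591004 -0.04      0.286255]
tcp above (array([  93.1, -271.8, -118.1]), np.float64(45.1)) grasp tcp [ 0.589004 -0.04      0.270719]
```

Request:
apply_moves:
  deltas:
    - [[0,0,-50,0],[15,-30,-100,5],[30,-75,-118,13],[45,-120,-118,21],[60,-165,-118,29],[72,-210,-118,36],[84,-250,-118,42],[93,-272,-118,45]]
  claw: 76

```text
clock: 20.1
tool_pos: [0.5885, -0.0419, 0.3441]
orientation: [3.141, -0.004, -3.136]
force: [-0.4, 0.1, -0.3]
finger_gap: 0.865
finger_force: 0.0
```

Request:
apply_moves:
  deltas:
    - [[0,0,0,0],[0,0,0,0]]

```text
clock: 20.35
tool_pos: [0.5881, -0.0391, 0.3459]
orientation: [3.141, -0.001, -3.13]
force: [0.3, -0.5, -0.2]
finger_gap: 0.866
finger_force: 0.0
```

```bash
python3 - <<'E'
from h import *
st(); print(deltas([.589,-.040,.271],180.4))
c=cams.camera("side"); W=cloud({**c,"rotation":R.from_euler("xyz",c["rotation"]).as_matrix()})
k=np.array([.7,.714]); n=np.array([-.714,.7]); P=W[(W[...,2]>.006)&(W[...,2]<.06)]; u=(P[:,:2]-[.4596,.2165])@k; v=(P[:,:2]-[.4596,.2165])@n
for lo in np.arange(-.06,.17,.03):
    m=(u>=lo)&(u<lo+.03)&(abs(v)<.02); print(round(lo,2),m.sum(),P[m].mean(0).round(4),v[m].mean().round(4))
cv2.imwrite("pics/s3.png",cv2.resize(c["img"][110:330,190:490,::-1],(780,572)))
E
```

```text
{'clock': 20.35, 'tool_pos': [0.5881, -0.0391, 0.3459], 'orientation': [3.1408, -0.0009, -3.1303], 'force': [0.3297, -0.4882, -0.1766], 'ft_torque': [0.0573, -0.0426, -0.0215], 'finger_gap': 0.8662, 'finger_force': 0.0, 'q': [-0.2679, 0.1465, 1.4322, 0.0005, 1.564, -1.85]}
(array([-1. , -1. , 74.9]), np.float64(0.2))
-0.06 6 [0.4403 0.1921 0.0164] -0.0033
-0.03 83 [0.4526 0.2025 0.0177] -0.0048
0.0 89 [0.4731 0.224  0.0181] -0.0044
0.03 88 [0.493  0.2451 0.0167] -0.0038
0.06 38 [0.5138 0.2685 0.0131] -0.0023
0.09 39 [0.5349 0.2902 0.013 ] -0.0022
0.12 38 [0.5554 0.3113 0.013 ] -0.002
0.15 13 [0.5685 0.3249 0.013 ] -0.0019
```

View pics/s3.png

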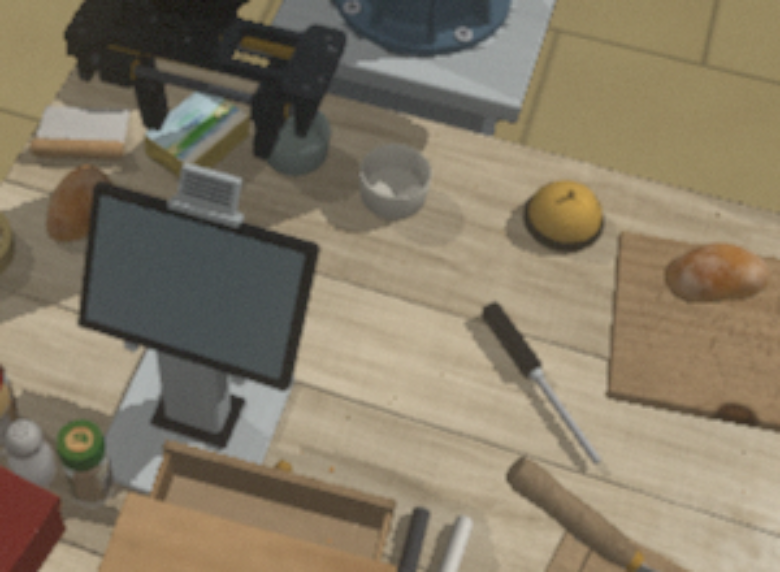

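The key lies flat on the table, with its handle at crop (510,340) and its tip at (600,465), clear of everything. The gripper is over the tab at (210,195), so I descend and grip its sides.

Request:
apply_moves:
  deltas:
    - [[-1,-1,25,0],[-1,-1,50,0],[-1,-1,65,0],[-1,-1,72,0],[-1,-1,74,0],[-1,-1,74,0]]

```text
clock: 21.15
tool_pos: [0.59, -0.0413, 0.273]
orientation: [-3.141, 0.001, -3.132]
force: [-0.3, -0.3, 0.0]
finger_gap: 0.863
finger_force: 0.0
```

Request:
apply_moves:
  deltas:
    - [[0,0,0,0],[0,0,0,0],[0,0,0,0],[0,0,0,0],[0,0,0,0],[0,0,0,0]]
  claw: 0

```text
clock: 21.9
tool_pos: [0.5898, -0.0409, 0.2725]
orientation: [3.141, 0.0, -3.132]
force: [-0.4, 3.3, 2.9]
finger_gap: 0.561
finger_force: 30.0
```

Request:
apply_moves:
  deltas:
    - [[2.5,0,-4.3,0],[5,0,-8.7,0],[7.5,0,-13,0],[10,0,-17.3,0],[12.5,0,-21.7,0],[15,0,-26,0],[17,0,-29.5,0],[17,0,-29.5,0]]

```text
clock: 22.9
tool_pos: [0.573, -0.041, 0.3015]
orientation: [3.141, 0.001, -3.132]
force: [2.8, 4.1, -0.9]
finger_gap: 0.559
finger_force: 30.0
```

Request:
apply_moves:
  deltas:
    - [[1,0,-1.7,0],[2,0,-3.5,0],[3,0,-5.2,0],[3.5,0,-6,0],[3.5,0,-6,0]]

```text
clock: 23.52
tool_pos: [0.5713, -0.041, 0.3041]
orientation: [3.14, 0.003, -3.132]
force: [19.3, 3.2, -20.3]
finger_gap: 0.565
finger_force: 30.0
```

```bash
python3 tab.py
```

```text
tab top w [-0.00539572  0.00262741  0.00331466] d front 0.6600546467603582 expected locked top w -0.04809999999999999
start top w [-0.05021724 -0.04688321 -0.04582315]
```

At the stop: 49.5 mm of travel and the force has risen sharply. Ease off, release, retreat.

Request:
apply_moves:
  deltas:
    - [[-2,0,3,0],[-2,0,3.5,0],[-2,0,3.5,0]]

```text
clock: 23.95
tool_pos: [0.5718, -0.041, 0.3035]
orientation: [3.141, 0.001, -3.132]
force: [6.7, 4.3, -3.9]
finger_gap: 0.56
finger_force: 30.0
```

Request:
apply_moves:
  deltas:
    - [[0,0,0,0],[0,0,0,0],[0,0,0,0],[0,0,0,0],[0,0,0,0]]
  claw: 76

```text
clock: 24.58
tool_pos: [0.5711, -0.0415, 0.3043]
orientation: [-3.141, 0.0, -3.132]
force: [0.0, 0.8, 0.0]
finger_gap: 0.866
finger_force: 0.0
```

Request:
apply_moves:
  deltas:
    - [[0,0,-15,0],[5,0,-40,0],[15,0,-80,0],[40,0,-90,0],[70,0,-90,0],[80,0,-90,0],[80,0,-90,0]]

```text
clock: 25.45
tool_pos: [0.4912, -0.0423, 0.3951]
orientation: [-3.141, 0.002, -3.133]
force: [0.1, -0.9, -1.2]
finger_gap: 0.863
finger_force: 0.0
```

```bash
python3 tab.py; python3 - <<'E'
from h import *
st()
c=cams.camera("side"); cv2.imwrite("pics/s4.png",c["img"][:,:,::-1])
E
```

```text
tab top w [-0.0061075   0.00197225  0.00257976] d front 0.6599563196179994 expected locked top w -0.04809999999999999
start top w [-0.05021724 -0.04688321 -0.04582315]
{'clock': 25.5, 'tool_pos': [0.4916, -0.0423, 0.3947], 'orientation': [-3.1413, 0.001, -3.1325], 'force': [0.0661, -0.232, 0.3556], 'ft_torque': [-0.0519, 0.0576, 0.0262], 'finger_gap': 0.8588, 'finger_force': 0.0, 'q': [-0.327, -0.0936, 1.5832, 0.0001, 1.6509, -1.9068]}
```

View pics/s4.png

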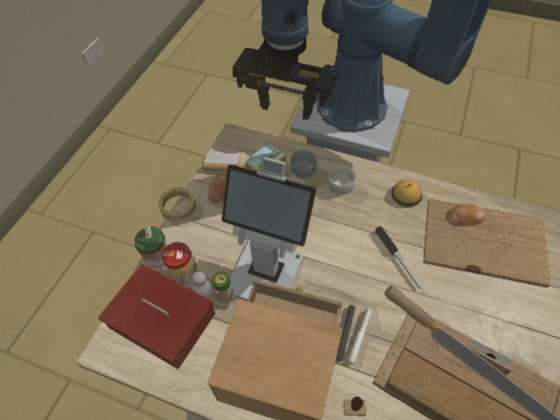

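The tablet is at the top (tab at (274,168)), the key is flat at (398,258), the bystanders have not moved, and the arm is clear.

```bash
python3 -c "
from cell import ticket
print(ticket.close_job())"
```

```text
the job is handed in; nothing more can be done
None
```

I released the latch with the key, laid the key flat on the table, and slid the tablet up to its top stop (about 49 mm of travel by camera). I then handed the job in at about 25.5 s; the hand-in gave no verdict.

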